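Load the indexing table and hold it at the third click

TASK

Take the two wooden dowels from the plywood stand and drop one upright into each of the two square sockets of the round indexing table, all the way to the bottom, while the table rests at home. Then grip the black bar knob in the middle and turn it clockwise (seen from above), counting the clicks, to the third stop without running on past it. The table is sprung and runs back home if let go, so finish still gripping the knob and holding it steadily at the third stop, ready for drilling; leave the other things on the bench alone.

Things in the scene. Friction and masses are not known exactly. Their poses are not given: they have to be found in the camera images.
- indexer: Indexing table, fixed to the bench: grey round foot 256 mm in diameter, 22 mm high, origin at the centre of its underside; on it the aluminium turning plate, 212 mm in diameter, top 40 mm above the bench, with two sockets and the knob. At home its axes agree with the plate's. A black mark on the plate's rim at +x points to pale lines on the foot: home, then stops one to four. A sideways knock can turn the plate.
- dowel_a_mid (a point): Centre (half-way up) of one loose wooden dowel, a plain round rod 22 mm in diameter and 100 mm long, upright, about 28 g. It stands in a hole of the plywood stand with its foot 12 mm above the bench, 20 mm deep in the hole, so its middle is at height 62 mm and 80 mm of it show above the stand. z axis along the rod.
- dowel_b_mid (a point): Centre of the other loose dowel, identical to the first, in the other hole of the stand.
- stand: Plywood stand fixed to the bench, a block 150 x 56 mm and 32 mm high, origin at the centre of its underside, x along its length. Its two holes lie at x = -45 mm and +45 mm and hold one dowel each; holes 24 mm in diameter.
- socket_a (a point): Centre of the mouth of one socket: a dark wooden block 46 x 46 mm on the turning plate, 90 mm from the knob's axis along the plate's +y (point axes = plate axes), with a blind hole 26 mm wide and 30 mm deep, chamfered 3 mm. Mouth 74 mm, floor 44 mm above the bench. A fully seated dowel has its middle 20 mm above this point and its top 144 mm above the bench. Either dowel fits either socket.
- socket_b (a point): Centre of the mouth of the other socket, the same in every way, on the opposite side of the knob, 90 mm from its axis along the plate's -y.
- knob_grip (a point): Centre of the black bar knob, on the plate's turning axis, 170 mm above the bench. The bar is 46 mm long along this point's x, 14 mm thick (gripped across y), 36 mm high (152 to 188 mm above the bench), z up; below it a flange 44 mm and a post 22 mm in diameter. Knob, plate and sockets turn as one piece.
- plate (a joint): Angle in rad of plate and knob: 0 at home (start), growing clockwise seen from above (the knob's yaw falls as much). Stops every 24 degrees: 0.419, 0.838, third 1.257, fourth 1.676. A spring pulls home: 0.08 N m at home, 0.13 at the third stop; the clicks add a ripple of +-0.07 N m, hardest a quarter step past a stop, easiest a quarter step before one. It does not stay by itself.
- glue: Bystander: white glue bottle, 60 mm in diameter, 160 mm high, standing; origin at the centre of its underside.
- mallet: Bystander: hammer lying on the bench to the robot's left.
- tape: Bystander: black tape measure, 65 x 65 x 34 mm; origin at the centre of its underside.
- trysquare: Bystander: try square lying flat, stock 120 mm long and blade 180 mm long; origin under the middle of the stock.

How it is judged:
By the outcome, as a careful person would: the job done as asked, in the order asked, and still so for the second after the job is handed in, while the arm keeps its last pose, push and grip.
It also fails if it takes over 72 s, if anything falls off the work surface, if the arm or the gripper's body presses on something with over 40 N, if the wrist force passes 120 N, or if a joint passes its speed limit or range.

ROBOT

A 7-joint arm with a two-finger parallel gripper is mounted at the origin on the work surface. World frame = base frame: x ahead of the robot, y to its left, z up, the work surface at z = 0. Lengths are in m, angles in degrees, forces in N, time in s.
With the tool pointing down it reaches from about 0.425 to 0.95 m from the base axis. Payload 4.7 kg.
Tool frame: the origin (TCP) lies at the very end of the fingers, on their centre line; the grasp point (between the pads) lies 19 mm behind it; x points along the fingers, y is the direction in which the jaws open and shut, and the axes are right-handed (so a half turn about x gives the same grasp; the last joint's range is limited). The gripper opens to 87 mm and grips with 3 to 60 N. Pads are 19 mm wide; open, the fingers measure 117 mm over their backs; the gripper's body (75 mm by 190 mm) begins 51 mm behind the grasp point.
Start: joints at [71.912, 26.849, -2.785, 87.806, 1.381, 65.374, -4.715], TCP at [0.191, -0.647, 0.223] pointing down, gripper open.
Joint ranges: [-148.3, 148.3], [-19.14, 114.17], [-79.39, 73.82], [5.75, 140.21], [-59.74, 239.74], [12.07, 113.84], [-152.46, 152.46]. Speed limits (degrees/s): [147.25, 147.25, 180, 180, 180, 180, 180].

INTERFACE

Orientations are given as [roll, pitch, yaw] about the fixed x, y, z axes, in that order (R = Rz(yaw) Ry(pitch) Rx(roll)).
In Python, from workcell import telemetry, viewer, robot gives the robot as it stands.
- The arm moves only by the tool move_arm, never from a script. Its argument "deltas" is a list of rows, each a list of 3 entries, a list of its own where there are three numbers: the shift along the tool's x, y, z scaled (see below), then the turn, a rotation vector about the tool's x, y, z scaled (see below), then the closure, from -1 (fully open) to 1 (shut), so that 0 is half open. In form: [[[dx, dy, dz], [rx, ry, rz], grip], ...]. A call has 1 to 5 rows; each row shifts and turns the commanded pose from where the row before left it, along the tool's axes as they then stand; what a row does not reach is not made up. The controller multiplies each number of a shift by 0.06 m and each number of a turn by 0.08 rad. A row lasts 1/8 s, in which the tool goes at most 62.5 mm and 10.7 degrees, less where a joint would pass 70% of its speed; a pose out of reach is approached as far as the arm can. A call with a number of a shift or a turn outside -1 to 1 is refused whole. A call with a gripper value outside its range is refused whole. The fingers move at their own pace and stop on an object; "grip_force" is the grip in N (left out, the last holds). Time passes only in rows, so rows that do not move let the fingers close. It gives the time, the measured TCP pose, the force and the opening at its end, in the units of the state.
- telemetry.observe(): the state, without advancing time (a new reading comes with each control period).
- viewer.get_image(name): name is "scene" or "top" or "wrist"; returns a dict with "color" (480x640x3 uint8, red, green, blue), "depth" (480x640 float32, m along the optical axis (not along the pixel's ray), 0 where there is no reading), "fx", "fy", "cx", "cy" (pixels), "dist" ([k1, k2, p1, p2, k3] as OpenCV has them; the pictures are not rectified), "rvec" (rotation vector, rad) and "tvec" (3), from world to camera coordinates, as OpenCV has them; the wrist camera has in their place "mount" (4x4, takes a point from camera to tool coordinates, whose origin is the TCP and whose axes are the tool frame's). Camera axes: x right, y down, z forward; pixel columns grow to the right and rows downward; lengths in m; the calibration is good to about 2 mm. A picture is of the moment at which its call begins: read the wrist's pose just before it.
- robot.close_job(): hands the job in, once; it reports no verdict.
The state is a dict: "clock": time; "joint_positions": joint angles; "joint_vel": joint speeds; "joint_torque": joint torques, N m; "position": TCP position; "tcp_rot": TCP orientation; "force": force on the tool from outside, world axes, zero at the start; "wrist_torque": the same for the moment, N m; "gripper_width": opening from 0.0 (shut) to 1.0 (fully open).
Only numpy, scipy, OpenCV 4.12 (cv2) and the standard library are available. Lean on these libraries where they do the work, as an engineer would, in place of code of your own. Each camera call takes 0.05 s, during which the arm holds its last target.

## Working session

There is one attempt and no reset: what is moved stays moved. The work goes in short steps, Python scripts to look and compute and a tool call to move; the robot and the scene stay as the last step left them, time stands still between calls to the robot, and variables do not carry over. Pictures are saved under pics/ and viewed, and the job is handed in when it is done.

Besides the shell and the picture viewer there is one more tool, called after "Call:" as name(argument=value, ...) on one line, values as JSON. move_arm: Moves the arm, as the interface text tells. Shifts and turns lie within -1 to 1; 1 stands for 0.06 m of shift or 0.08 rad of turn. Its arguments: {"type":"object","properties":{"deltas":{"type":"array","items":{"type":"array"}},"grip_force":{"type":"number"}},"required":["deltas"]}

```bash
mkdir -p pics; ls; python3 - <<'E'
from workcell import telemetry, viewer, robot
import cv2,numpy as np
print(telemetry.observe())
for n in ["scene","top"]:
    im=viewer.get_image(n)
    cv2.imwrite(f"pics/{n}0.png",im["color"][:,:,::-1])
    np.savez(f"{n}0.npz",**im)
    print(n,{k:im[k] for k in im if k not in("color","depth")}, (im["depth"]>0).mean())
E
```

```text
pics
{'clock': 0.0, 'joint_positions': array([71.91147965, 26.89678827, -2.78600482, 87.87382918,  1.38159116,
       65.3736837 , -4.71612393]), 'joint_vel': array([-0.04928016,  0.12671107, -0.00470346, -0.05070754,  0.10691829,
        0.11050725, -0.04696153]), 'joint_torque': array([ 3.55803822e-04, -5.07967794e+01, -8.05640593e-02, -2.36157471e+01,
       -6.12848578e-02,  3.78947833e-02,  1.75556697e-04]), 'position': array([ 0.19080515, -0.64684995,  0.22150483]), 'tcp_rot': array([-87.95417082,  89.88929121, 108.48147753]), 'force': array([ 0.72681367, -0.17452209,  0.57272285]), 'wrist_torque': array([-0.00260001,  0.03992707,  0.05946685]), 'gripper_width': 1.000237425209951}
scene {'fx': 450.80745987364315, 'fy': 450.80745987364315, 'cx': 320.8331530027212, 'cy': 233.01117327136305, 'dist': array([-0.10146184,  0.        ,  0.        ,  0.        ,  0.        ]), 'rvec': array([ 2.31458562,  0.96193242, -0.30723283]), 'tvec': array([-0.46619414, -0.24125192,  1.33908094])} 0.9959928385416666
top {'fx': 500.8704399472934, 'fy': 500.8704399472934, 'cx': 319.94472604768276, 'cy': 245.73125949359277, 'dist': array([-0.06109439,  0.        ,  0.        ,  0.        ,  0.        ]), 'rvec': array([ 2.19764537, -2.17278062,  0.09372283]), 'tvec': array([0.06145706, 0.5913063 , 1.25267151])} 0.9957942708333334
```

View pics/scene0.png

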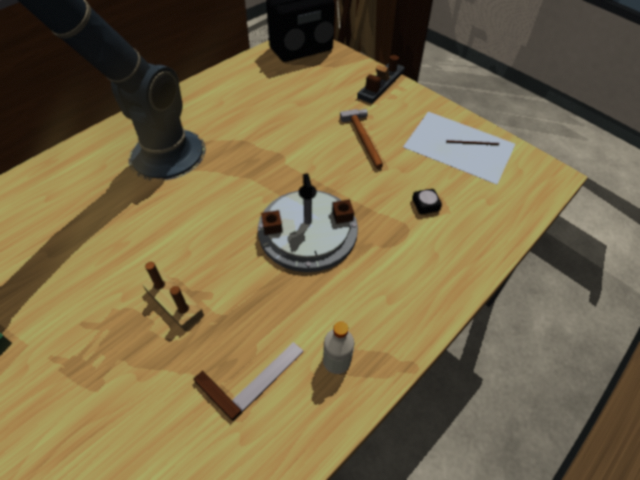

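View pics/top0.png

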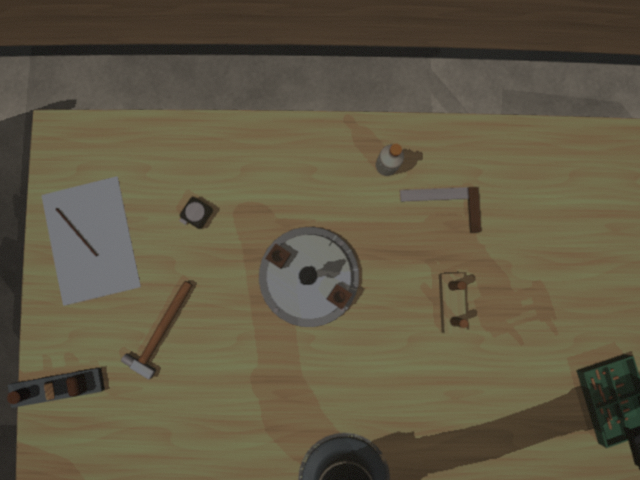

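```bash
cat > h.py <<'E'
import numpy as np, cv2
from scipy.spatial.transform import Rotation as R
def load(f):
    d=dict(np.load(f)); return d
def K(d): return np.array([[d["fx"],0,d["cx"]],[0,d["fy"],d["cy"]],[0,0,1.]])
def pose(d):
    """returns Rcw(cam->world), camera centre"""
    Rm=cv2.Rodrigues(d["rvec"])[0]; return Rm.T, -Rm.T@d["tvec"]
def wristpose(d):
    T=np.eye(4);T[:3,:3]=R.from_euler('xyz',d["rot"],degrees=True).as_matrix();T[:3,3]=d["pos"]
    M=T@d["mount"];return M[:3,:3],M[:3,3]
def rays(d,uv):
    uv=np.asarray(uv,float).reshape(-1,1,2)
    n=cv2.undistortPoints(uv,K(d),d["dist"]).reshape(-1,2)
    A,c=(wristpose(d) if "mount" in d else pose(d))
    return np.c_[n,np.ones(len(n))]@A.T,c
def onplane(d,uv,z):
    r,c=rays(d,uv); return c+r*((z-c[2])/r[:,2])[:,None]
def cloud(d):
    v,u=np.mgrid[0:480,0:640]
    r,c=rays(d,np.c_[u.ravel(),v.ravel()])
    return (c+r*d["depth"].reshape(-1,1)).reshape(480,640,3)
E
python3 - <<'E'
from h import *
for n in ["top","scene"]:
    d=load(n+"0.npz"); P=cloud(d)
    col=d["color"]
    z=P[:,:,2]
    print(n,[ (np.round(P[v,u],3)) for u,v in ([(309,275),(280,255),(342,295),(458,284),(459,322),(550,380)] if n=="top" else [(307,188),(272,217),(343,206),(152,266),(178,290)])])
    hm=np.clip(z/0.2*255,0,255).astype(np.uint8)
    if n=="top": c=(slice(210,350),slice(240,500)); 
    else: c=(slice(150,350),slice(120,380))
    s=3
    a=cv2.resize(np.clip(col[c][:,:,::-1].astype(float)*1.8,0,255).astype(np.uint8),None,fx=s,fy=s,interpolation=cv2.INTER_CUBIC)
    cv2.imwrite(f"pics/{n}_z.png",a)
    cv2.imwrite(f"pics/{n}_h.png",cv2.applyColorMap(cv2.resize(hm[c],None,fx=s,fy=s,interpolation=cv2.INTER_NEAREST),cv2.COLORMAP_JET))
E
```

```text
top [array([0.513, 0.093, 0.185]), array([0.564, 0.168, 0.045]), array([0.467, 0.012, 0.047]), array([ 0.496, -0.26 ,  0.109]), array([ 0.406, -0.263,  0.106]), array([ 0.25 , -0.532,  0.001])]
scene [array([0.53 , 0.079, 0.186]), array([0.456, 0.03 , 0.063]), array([0.555, 0.18 , 0.065]), array([ 0.411, -0.271,  0.113]), array([ 0.501, -0.265,  0.114])]
```

View pics/top_z.png

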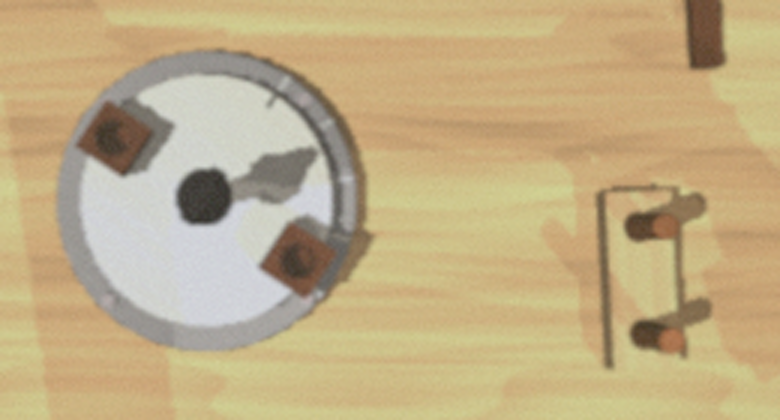

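View pics/top_h.png

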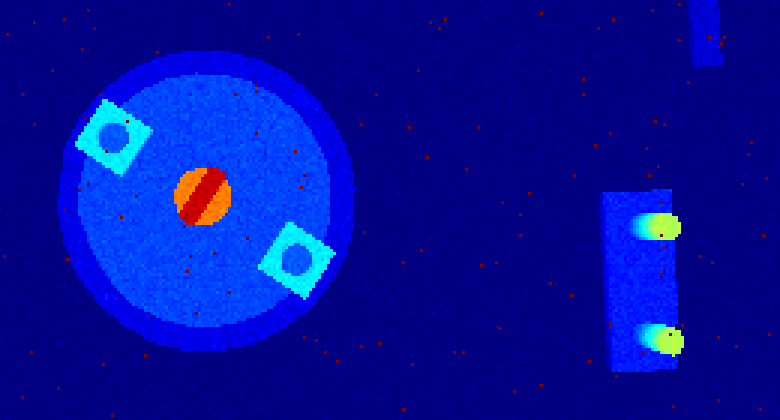

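View pics/scene_z.png

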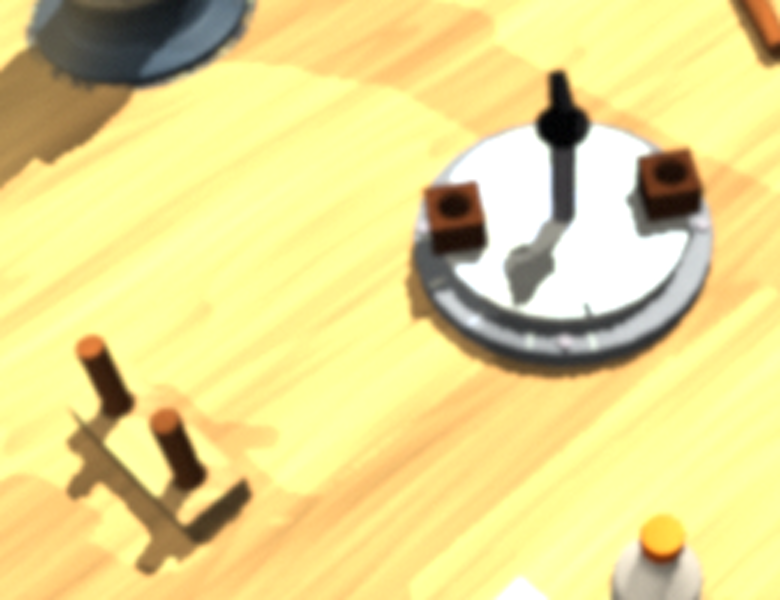

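The height map separates the parts cleanly: knob near (309,275), sockets near (278,255) and (339,296), and dowel tops near (461,285) and (463,323) in the top view. Next I measure them from both views.

```bash
cat > meas.py <<'E'
from h import *
def comps(mask,amin):
    n,l,s,c=cv2.connectedComponentsWithStats(mask.astype(np.uint8),connectivity=4)
    return [(l==i) for i in range(1,n) if s[i,4]>=amin]
def run(d):
    P=cloud(d);z=P[:,:,2]
    out={}
    def roi(x0,x1,y0,y1):return (P[:,:,0]>x0)&(P[:,:,0]<x1)&(P[:,:,1]>y0)&(P[:,:,1]<y1)
    ind=roi(.36,.68,-.06,.24); st=roi(.33,.6,-.36,-.17)
    for nm,lo,hi,reg,h,a in [("dowel",.100,.120,st,.112,20),("block",.064,.084,ind,.074,40),("knob",.181,.200,ind,.188,20),("plate",.030,.050,ind,.040,1000),("stand",.026,.040,st,.032,200)]:
        for m in comps((z>lo)&(z<hi)&reg,a):
            cs,_=cv2.findContours(m.astype(np.uint8),cv2.RETR_CCOMP,cv2.CHAIN_APPROX_NONE)
            cnt=max(cs,key=cv2.contourArea)
            # filled outline onto plane
            f=np.zeros(m.shape,np.uint8);cv2.drawContours(f,[cnt],-1,1,-1)
            v,u=np.nonzero(f); Q=onplane(d,np.c_[u,v],h)
            rect=cv2.minAreaRect((Q[:,:2]*1000).astype(np.float32))
            print(nm,"n",m.sum(),"zmed %.3f"%np.median(z[m]),"cen",np.round(Q[:,:2].mean(0),4),"rect",[np.round(r,1) for r in rect])
            # hole
            if nm=="block":
                hm=(f>0)&(z<.062); 
                if hm.sum()>5:
                    v,u=np.nonzero(hm);H=onplane(d,np.c_[u,v],.074);print("   hole",np.round(H[:,:2].mean(0),4),hm.sum())
if __name__=="__main__":
    import sys
    for f in sys.argv[1:]:
        print(f);run(load(f))
E
python3 meas.py top0.npz scene0.npz
```

```text
top0.npz
dowel n 73 zmed 0.110 cen [ 0.4937 -0.2679] rect [array([ 494.1, -267.9]), array([18.9, 21.7]), np.float64(0.5)]
dowel n 66 zmed 0.110 cen [ 0.4038 -0.271 ] rect [array([ 403.5, -270.9]), array([19.1, 21.1]), np.float64(89.7)]
block n 274 zmed 0.073 cen [0.5621 0.1727] rect [array([562.1, 172.7]), array([46.3, 45.3]), np.float64(57.1)]
   hole [0.5618 0.1722] 83
block n 273 zmed 0.072 cen [0.4642 0.0222] rect [array([464.3,  22.1]), array([45.8, 45.1]), np.float64(57.0)]
   hole [0.4642 0.0224] 86
knob n 129 zmed 0.186 cen [0.5131 0.0974] rect [array([513.2,  97.5]), array([13.5, 45.8]), np.float64(57.0)]
plate n 4681 zmed 0.039 cen [0.5126 0.0976] rect [array([513.1,  97.9]), array([202.4, 210.6]), np.float64(57.5)]
stand n 1052 zmed 0.030 cen [ 0.4493 -0.2678] rect [array([ 448.5, -270.2]), array([150.8,  58.6]), np.float64(3.2)]
scene0.npz
dowel n 100 zmed 0.111 cen [ 0.4085 -0.2747] rect [array([ 408.8, -274.9]), array([21.6, 30. ]), np.float64(58.1)]
dowel n 108 zmed 0.111 cen [ 0.4976 -0.2711] rect [array([ 497.4, -271. ]), array([21.5, 26.9]), np.float64(77.7)]
block n 274 zmed 0.073 cen [0.5648 0.1668] rect [array([564.7, 166.7]), array([48.1, 54.3]), np.float64(56.6)]
   hole [0.5663 0.1663] 39
block n 274 zmed 0.073 cen [0.4673 0.0168] rect [array([467.7,  16.7]), array([46.2, 55.3]), np.float64(57.2)]
   hole [0.4687 0.0157] 46
block n 49 zmed 0.073 cen [0.5187 0.0892] rect [array([517.2,  90.8]), array([19.7, 22.4]), np.float64(45.6)]
knob n 101 zmed 0.188 cen [0.5162 0.0918] rect [array([516.,  92.]), array([14.3, 48.4]), np.float64(57.2)]
plate n 3542 zmed 0.040 cen [0.5265 0.0847] rect [array([515.2,  93.6]), array([212. , 211.5]), np.float64(11.1)]
stand n 1071 zmed 0.033 cen [ 0.4577 -0.2744] rect [array([ 451.9, -271.7]), array([156. ,  56.8]), np.float64(2.7)]
```

```bash
cat >> h.py <<'E'
def state():
    from workcell import telemetry
    return telemetry.observe()
def plan(xyz,jaw):
    """total turn (rad, tool axes) to be straight down with jaw heading `jaw` deg, then total shift in the turned tool axes"""
    s=state(); A=R.from_euler('xyz',s["tcp_rot"],degrees=True)
    y=np.array([np.cos(np.radians(jaw)),np.sin(np.radians(jaw)),0]);x=np.array([0,0,-1.])
    B=R.from_matrix(np.c_[x,y,np.cross(x,y)])
    M=A.as_matrix(); print("jaw now %.2f"%np.degrees(np.arctan2(M[1,1],M[0,1])),"tcp",np.round(s["position"],4),"j7 %.1f"%s["joint_positions"][6],"t %.2f"%s["clock"],"F",np.round(s["force"],1),"w %.3f"%s["gripper_width"])
    print("turn/0.08:",np.round((A.inv()*B).as_rotvec()/.08,2)," shift/0.06 after turn:",np.round(B.inv().apply(np.array(xyz)-s["position"])/.06,2)," before turn:",np.round(A.inv().apply(np.array(xyz)-s["position"])/.06,2))
def snap(tag):
    from workcell import viewer
    s=state(); im=viewer.get_image("wrist"); im["rot"]=s["tcp_rot"];im["pos"]=s["position"]
    np.savez(tag+".npz",**im); cv2.imwrite(f"pics/{tag}.png",np.clip(im["color"][:,:,::-1]*1.5,0,255).astype(np.uint8)); return im
E
python3 - <<'E'
from h import *
for j in (-33,147,57,-123): plan((.45,-.24,.26),j)
im=snap("w0"); print(im["mount"])
E
```

```text
jaw now -73.57 tcp [ 0.1908 -0.6469  0.2216] j7 -4.7 t 0.10 F [ 0.2 -0.3  0.5] w 1.003
turn/0.08: [-8.85 -0.01  0.02]  shift/0.06 after turn: [-0.64 -0.07 -8.04]  before turn: [-0.63 -5.28 -6.06]
jaw now -73.57 tcp [ 0.1908 -0.6469  0.2216] j7 -4.7 t 0.10 F [ 0.2 -0.3  0.5] w 1.003
turn/0.08: [3.042e+01 3.000e-02 1.000e-02]  shift/0.06 after turn: [-0.64  0.07  8.04]  before turn: [-0.63 -5.28 -6.06]
jaw now -73.57 tcp [ 0.1908 -0.6469  0.2216] j7 -4.7 t 0.10 F [ 0.2 -0.3  0.5] w 1.003
turn/0.08: [-2.849e+01 -2.000e-02  1.000e-02]  shift/0.06 after turn: [-0.64  8.04 -0.07]  before turn: [-0.63 -5.28 -6.06]
jaw now -73.57 tcp [ 0.1908 -0.6469  0.2216] j7 -4.7 t 0.10 F [ 0.2 -0.3  0.5] w 1.003
turn/0.08: [1.078e+01 1.000e-02 2.000e-02]  shift/0.06 after turn: [-0.64 -8.04  0.07]  before turn: [-0.63 -5.28 -6.06]
[[ 7.44490605e-04 -2.65092933e-01  9.64222579e-01 -1.64070661e-01]
 [ 9.99998809e-01  1.50064100e-03 -3.59543950e-04 -6.47318596e-04]
 [-1.35163938e-03  9.64221699e-01  2.65093734e-01 -7.21942647e-02]
 [ 0.00000000e+00  0.00000000e+00  0.00000000e+00  1.00000000e+00]]
```

Call:
move_arm(deltas=[[[-0.06,-0.53,-0.6],[0,0,0],-1],[[-0.06,-0.53,-0.6],[0,0,0],-1],[[-0.06,-0.53,-0.6],[0,0,0],-1],[[-0.06,-0.53,-0.6],[0,0,0],-1],[[-0.06,-0.53,-0.6],[0,0,0],-1]])

```text
clock: 0.78
position: [0.3193, -0.4424, 0.2405]
tcp_rot: [-85.6, 90.0, 110.8]
force: [-0.9, 0.8, -0.6]
gripper_width: 1.001
```

Call:
move_arm(deltas=[[[-0.06,-0.53,-0.6],[0,0,0],-1],[[-0.06,-0.53,-0.6],[0,0,0],-1],[[-0.06,-0.53,-0.6],[0,0,0],-1],[[-0.06,-0.53,-0.6],[0,0,0],-1],[[-0.06,-0.53,-0.6],[0,0,0],-1]])

```text
clock: 1.4
position: [0.4468, -0.2392, 0.2586]
tcp_rot: [46.4, 90.0, -117.1]
force: [0.3, -0.2, 1.0]
gripper_width: 1.002
```

Call:
move_arm(deltas=[[[0,0,0],[-0.98,0,0],-1],[[0,0,0],[-0.98,0,0],-1],[[0,0,0],[-0.98,0,0],-1],[[0,0,0],[-0.98,0,0],-1],[[0,0,0],[-0.98,0,0],-1]])

```text
clock: 2.02
position: [0.4461, -0.2405, 0.2583]
tcp_rot: [-57.3, 90.0, 161.8]
force: [-0.7, 0.4, -0.2]
gripper_width: 0.995
```

Call:
move_arm(deltas=[[[0,0,0],[-0.98,0,0],-1],[[0,0,0],[-0.98,0,0],-1],[[0,0,0],[-0.98,0,0],-1],[[0,0,0],[-0.98,0,0],-1],[[0,0,0],[0,0,0],-1]])

```text
clock: 2.65
position: [0.4461, -0.2406, 0.2584]
tcp_rot: [-78.3, 90.0, 158.5]
force: [0.2, -0.5, -0.1]
gripper_width: 0.996
```

```bash
python3 - <<'E'
from h import *
plan((.45,-.24,.26),-33)
im=snap("w1")
E
python3 meas.py w1.npz
```

```text
jaw now -33.20 tcp [ 0.4461 -0.2406  0.2584] j7 -14.0 t 2.65 F [ 0.2 -0.5 -0.1] w 0.996
turn/0.08: [-0.04  0.    0.  ]  shift/0.06 after turn: [-0.03  0.05 -0.04]  before turn: [-0.03  0.05 -0.04]
w1.npz
dowel n 472 zmed 0.114 cen [ 0.4923 -0.2684] rect [array([ 492.5, -268.4]), array([23.3, 21.6]), np.float64(58.9)]
dowel n 430 zmed 0.114 cen [ 0.4039 -0.2724] rect [array([ 403.5, -272.3]), array([25.1, 19.6]), np.float64(56.5)]
block n 377 zmed 0.073 cen [4.504e-01 4.000e-04] rect [array([450.4,   0. ]), array([ 6. , 48.8]), np.float64(55.0)]
stand n 4719 zmed 0.034 cen [ 0.4514 -0.268 ] rect [array([ 447.3, -271.6]), array([150. ,  57.7]), np.float64(2.6)]
```

View pics/w1.png

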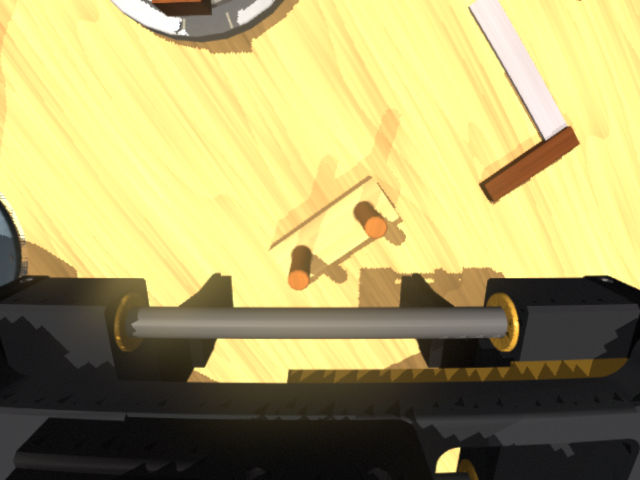

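```bash
python3 - <<'E'
from h import *
plan((.4928,-.2682,.079),-33)
E
```

```text
jaw now -33.22 tcp [ 0.4461 -0.2406  0.2584] j7 -14.0 t 2.70 F [0.3 0.1 0. ] w 1.002
turn/0.08: [-0.05  0.    0.  ]  shift/0.06 after turn: [ 2.99  0.9  -0.04]  before turn: [ 2.99  0.9  -0.04]
```

Call:
move_arm(deltas=[[[0.2,0.45,-0.02],[0,0,0],-1],[[0.2,0.45,-0.02],[0,0,0],-1],[[0.6,0,0],[0,0,0],-1],[[0.6,0,0],[0,0,0],-1],[[0.4,0,0],[0,0,0],-1]])

```text
clock: 3.32
position: [0.4921, -0.2678, 0.1367]
tcp_rot: [-82.6, 89.9, 154.2]
force: [0.3, -1.4, -0.4]
gripper_width: 1.003
```

```bash
python3 - <<'E'
from h import *
plan((.4928,-.2682,.079),-33)
im=snap("w2")
E
python3 meas.py w2.npz
```

```text
jaw now -33.21 tcp [ 0.4921 -0.2678  0.1367] j7 -18.1 t 3.33 F [ 0.3 -1.4 -0.4] w 1.003
turn/0.08: [-0.05  0.    0.03]  shift/0.06 after turn: [ 0.96  0.01 -0.  ]  before turn: [ 0.96  0.02 -0.  ]
w2.npz
dowel n 1182 zmed 0.114 cen [ 0.4934 -0.2683] rect [array([ 493.6, -268.2]), array([25.2, 20.8]), np.float64(56.9)]
dowel n 363 zmed 0.113 cen [ 0.4088 -0.2779] rect [array([ 408.1, -278.4]), array([26.6,  8.3]), np.float64(30.5)]
stand n 7146 zmed 0.034 cen [ 0.4664 -0.2674] rect [array([ 464.6, -271.3]), array([116.1,  58. ]), np.float64(2.7)]
```

View pics/w2.png

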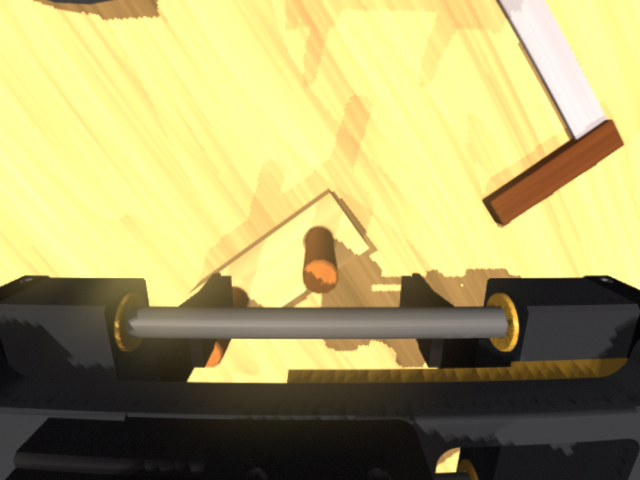

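Call:
move_arm(deltas=[[[0.5,0.01,0],[0,0,0],-1],[[0.46,0.01,0],[0,0,0],-1],[[0,0,0],[0,0,0],1],[[0,0,0],[0,0,0],1],[[0,0,0],[0,0,0],1]], grip_force=20)

```text
clock: 4.0
position: [0.4948, -0.2692, 0.0825]
tcp_rot: [94.1, 89.8, -29.0]
force: [-0.5, -0.1, -0.1]
gripper_width: 0.743
```

Call:
move_arm(deltas=[[[0,0,0],[0,0,0],1],[[0,0,0],[0,0,0],1]])

```text
clock: 4.25
position: [0.4941, -0.2689, 0.0815]
tcp_rot: [87.5, 89.9, -35.7]
force: [0.5, 0.4, 0.5]
gripper_width: 0.515
```

Call:
move_arm(deltas=[[[0,0,0],[0,0,0],1],[[0,0,0],[0,0,0],1],[[0,0,0],[0,0,0],1],[[0,0,0],[0,0,0],1]])

```text
clock: 4.75
position: [0.4939, -0.2688, 0.081]
tcp_rot: [65.1, 90.0, -58.1]
force: [-0.1, -1.2, 0.3]
gripper_width: 0.24
```

```bash
python3 - <<'E'
from h import *
plan((.4948,-.2692,.28),-33)
E
```

```text
jaw now -33.14 tcp [ 0.4939 -0.2688  0.081 ] j7 -20.0 t 4.75 F [-0.1 -1.2  0.3] w 0.240
turn/0.08: [-0.03  0.   -0.  ]  shift/0.06 after turn: [-3.32  0.02 -0.  ]  before turn: [-3.32  0.02 -0.  ]
```

Call:
move_arm(deltas=[[[-0.2,0,0],[0,0,0],1],[[-0.6,0,0],[0,0,0],1],[[-0.8,0,0],[0,0,0],1],[[-0.9,0,0],[0,0,0],1],[[-0.8,0,0],[0,0,0],1]])

```text
clock: 5.38
position: [0.4939, -0.2686, 0.282]
tcp_rot: [94.5, 89.9, -28.6]
force: [0.8, 0.0, -0.4]
gripper_width: 0.244
```

```bash
python3 - <<'E'
from h import *
plan((.562,.1725,.28),-33)
im=snap("w3")
E
```

```text
jaw now -33.13 tcp [ 0.4939 -0.2686  0.282 ] j7 -14.4 t 5.38 F [ 0.8  0.  -0.4] w 0.244
turn/0.08: [-0.03 -0.   -0.02]  shift/0.06 after turn: [ 0.03 -3.05 -6.78]  before turn: [ 0.03 -3.07 -6.78]
```

View pics/w3.png

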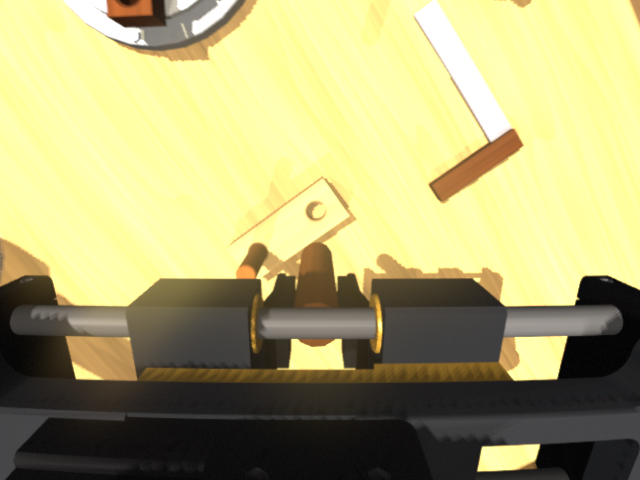

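Call:
move_arm(deltas=[[[0,-0.2,-0.45],[0,0,0],1],[[0,-0.3,-0.68],[0,0,0],1],[[0,-0.32,-0.7],[0,0,0],1],[[0,-0.32,-0.7],[0,0,0],1],[[0,-0.32,-0.7],[0,0,0],1]])

```text
clock: 6.05
position: [0.5264, -0.057, 0.2796]
tcp_rot: [97.7, 89.9, -25.5]
force: [0.6, 0.1, 0.8]
gripper_width: 0.243
```

Call:
move_arm(deltas=[[[0,-0.32,-0.7],[0,0,0],1],[[0,-0.32,-0.7],[0,0,0],1],[[0,-0.32,-0.7],[0,0,0],1],[[0,-0.32,-0.7],[0,0,0],1],[[0,-0.33,-0.75],[0,0,0],1]])

```text
clock: 6.68
position: [0.5621, 0.1737, 0.2795]
tcp_rot: [92.8, 89.9, -30.4]
force: [1.2, -1.1, -0.2]
gripper_width: 0.242
```

Call:
move_arm(deltas=[[[0,0,0],[0,0,0],1],[[0,0,0],[0,0,0],1]])

```text
clock: 6.92
position: [0.5619, 0.1719, 0.279]
tcp_rot: [32.7, 89.9, -90.4]
force: [1.1, 0.4, -0.3]
gripper_width: 0.242
```

```bash
python3 - <<'E'
from h import *
plan((.562,.1725,.28),-33)
im=snap("w4")
from workcell import viewer
for n in("top","scene"):
    i=viewer.get_image(n);np.savez(n+"4.npz",**i);cv2.imwrite(f"pics/{n}4.png",np.clip(i["color"][:,:,::-1]*(1.8 if n=="top" else 1.2),0,255).astype(np.uint8))
E
python3 meas.py w4.npz
```

```text
jaw now -33.15 tcp [0.5619 0.1719 0.279 ] j7 -64.7 t 6.92 F [ 1.1  0.4 -0.3] w 0.242
turn/0.08: [-0.03  0.01 -0.01]  shift/0.06 after turn: [-0.02 -0.   -0.01]  before turn: [-0.02 -0.   -0.01]
w4.npz
block n 1378 zmed 0.076 cen [0.5606 0.172 ] rect [array([560.7, 172.3]), array([47.1, 45.9]), np.float64(56.9)]
   hole [0.5609 0.1728] 366
block n 433 zmed 0.075 cen [0.4598 0.015 ] rect [array([460.7,  16.5]), array([22. , 44.3]), np.float64(57.0)]
knob n 538 zmed 0.190 cen [0.5114 0.0952] rect [array([512.1,  96.6]), array([13.7, 43. ]), np.float64(57.0)]
plate n 8079 zmed 0.042 cen [0.535  0.1314] rect [array([532.9, 128.7]), array([127.1, 208.3]), np.float64(56.9)]
```

View pics/w4.png

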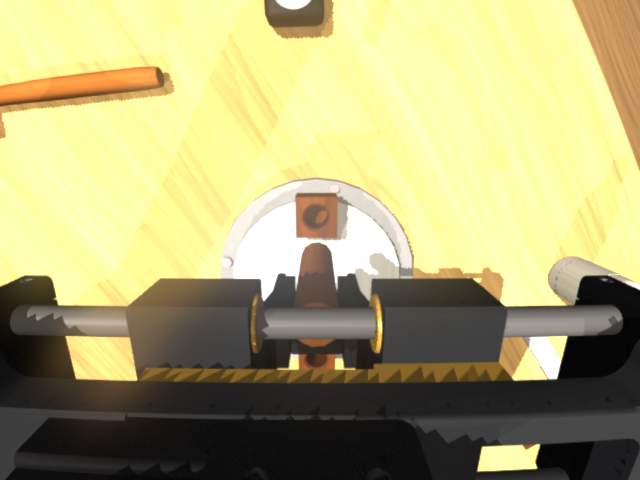

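View pics/scene4.png

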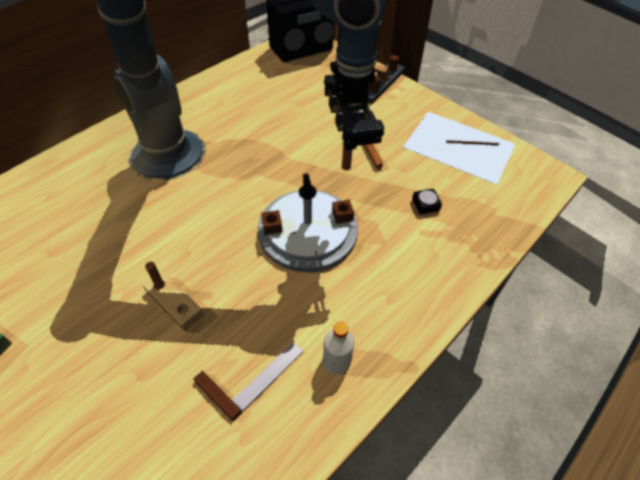

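```bash
python3 - <<'E'
from h import *
for n in("w4","top4","scene4"):
    d=load(n+".npz");P=cloud(d)
    m=(abs(P[:,:,0]-.562)<.03)&(abs(P[:,:,1]-.172)<.03)&(P[:,:,2]>.19)&(P[:,:,2]<.285)
    Q=P[m]
    for a in np.arange(.19,.285,.015):
        q=Q[(Q[:,2]>=a)&(Q[:,2]<a+.015)]
        if len(q)>3: print(n,"z %.3f"%a,len(q),np.round([*q[:,:2].min(0),*q[:,:2].max(0)],4),np.round(q[:,:2].mean(0),4))
    print(Q[:,2].min() if len(Q) else None)
E
```

```text
w4 z 0.205 69 [0.5531 0.1687 0.571  0.1818] [0.5651 0.1781]
w4 z 0.220 190 [0.5523 0.1682 0.5712 0.182 ] [0.5651 0.1782]
w4 z 0.235 234 [0.5523 0.168  0.5712 0.182 ] [0.5649 0.1783]
w4 z 0.250 290 [0.5527 0.1685 0.5713 0.1819] [0.565  0.1783]
w4 z 0.265 360 [0.5528 0.1687 0.5712 0.1876] [0.5651 0.1783]
w4 z 0.280 249 [0.5516 0.1691 0.5836 0.1922] [0.5663 0.1793]
0.21249417242225108
None
scene4 z 0.205 25 [0.5534 0.1579 0.5731 0.1741] [0.5664 0.1626]
scene4 z 0.220 53 [0.5546 0.1572 0.5736 0.1761] [0.5675 0.1627]
scene4 z 0.235 48 [0.5571 0.1576 0.5735 0.1765] [0.567 0.163]
scene4 z 0.250 56 [0.5546 0.1568 0.5732 0.177 ] [0.5666 0.1628]
scene4 z 0.265 28 [0.5563 0.1584 0.575  0.1711] [0.5667 0.1619]
scene4 z 0.280 19 [0.5441 0.1519 0.5838 0.1712] [0.575  0.1614]
0.21253605778055784
```

Call:
move_arm(deltas=[[[0.5,0,0],[0,0,0],1],[[0.7,0,0],[0,0,0],1],[[0.6,0,0],[0,0,0],1],[[0.2,0,0],[0,0,0],1],[[0.1,0,0],[0,0,0],1]])

```text
clock: 7.7
position: [0.5625, 0.1721, 0.1532]
tcp_rot: [129.8, 90.0, 6.6]
force: [0.6, -0.3, -0.7]
gripper_width: 0.241
```

Call:
move_arm(deltas=[[[0.1,0,0],[0,0,0],1],[[0.1,0,0],[0,0,0],1],[[0.1,0,0],[0,0,0],1],[[0.1,0,0],[0,0,0],1],[[0.1,0,0],[0,0,0],1]])

```text
clock: 8.32
position: [0.562, 0.1726, 0.1226]
tcp_rot: [85.6, 90.0, -37.5]
force: [-0.0, 0.2, -0.2]
gripper_width: 0.24
```

```bash
python3 - <<'E'
from h import *
plan((.562,.1725,.113),-33)
E
```

```text
jaw now -33.14 tcp [0.562  0.1726 0.1226] j7 -70.3 t 8.32 F [-0.   0.2 -0.2] w 0.240
turn/0.08: [-0.03  0.   -0.  ]  shift/0.06 after turn: [0.16 0.   0.  ]  before turn: [0.16 0.   0.  ]
```

Call:
move_arm(deltas=[[[0.08,0,0],[0,0,0],1],[[0.08,0,0],[0,0,0],1],[[0,0,0],[0,0,0],1],[[0,0,0],[0,0,0],-0.2],[[0,0,0],[0,0,0],-0.2]])

```text
clock: 8.95
position: [0.5621, 0.1726, 0.1134]
tcp_rot: [120.3, 90.0, -2.9]
force: [-0.0, 0.9, -0.5]
gripper_width: 0.387
```

Call:
move_arm(deltas=[[[0,0,0],[0,0,0],-0.2],[[0,0,0],[0,0,0],-0.2],[[-0.2,0,0],[0,0,0],-0.2],[[-0.5,0,0],[0,0,0],-0.2],[[-0.8,0,0],[0,0,0],-0.2]])

```text
clock: 9.57
position: [0.5612, 0.1722, 0.2038]
tcp_rot: [-42.0, 89.8, -165.1]
force: [1.3, 0.9, 0.7]
gripper_width: 0.601
```

Call:
move_arm(deltas=[[[-0.9,0,0],[0,0,0],-0.2],[[0,0,0],[0,0,0],-1]])

```text
clock: 9.82
position: [0.5645, 0.1744, 0.2633]
tcp_rot: [140.7, 89.4, 17.6]
force: [-0.6, 0.8, -1.2]
gripper_width: 0.654
```

```bash
python3 - <<'E'
from h import *
plan((.405,-.25,.26),-33)
im=snap("w5")
P=cloud(im); m=(P[:,:,2]>.1)&(P[:,:,2]<.18)&(abs(P[:,:,0]-.562)<.03)&(abs(P[:,:,1]-.172)<.03)
Q=P[m];print(len(Q),np.percentile(Q[:,2],[5,50,98]),Q[Q[:,2]>.14].mean(0), Q[Q[:,2]>.14].min(0),Q[Q[:,2]>.14].max(0))
E
python3 meas.py w5.npz
```

```text
jaw now -33.14 tcp [0.5645 0.1744 0.2633] j7 -65.4 t 9.82 F [-0.6  0.8 -1.2] w 0.654
turn/0.08: [-0.03 -0.11 -0.09]  shift/0.06 after turn: [0.05 1.62 7.38]  before turn: [0.   1.64 7.38]
684 [0.10870038 0.14535353 0.14725481] [0.56083296 0.17234547 0.14564284] [0.54987806 0.16136986 0.14005378] [0.57100447 0.18243956 0.14773175]
w5.npz
block n 1266 zmed 0.076 cen [0.5632 0.1759] rect [array([560.4, 172. ]), array([47.7, 46.3]), np.float64(56.9)]
   hole [0.5668 0.1807] 12
block n 136 zmed 0.074 cen [0.5157 0.1029] rect [array([515.7, 101.5]), array([14.8, 21.2]), np.float64(49.9)]
knob n 1060 zmed 0.189 cen [0.5133 0.0981] rect [array([513.4,  98.4]), array([17.8, 44.8]), np.float64(56.7)]
plate n 10378 zmed 0.042 cen [0.5312 0.1256] rect [array([533.9, 129.4]), array([124.3, 210.7]), np.float64(56.9)]
```

View pics/w5.png

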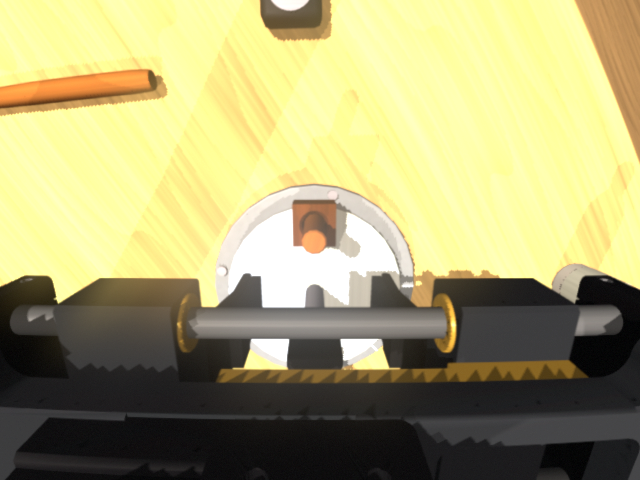

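Call:
move_arm(deltas=[[[0,0.12,0.5],[0,0,0],-1],[[0,0.18,0.77],[0,0,0],-1],[[0,0.19,0.8],[0,0,0],-1],[[0,0.19,0.8],[0,0,0],-1],[[0,0.19,0.8],[0,0,0],-1]])

```text
clock: 10.5
position: [0.4837, -0.042, 0.2562]
tcp_rot: [-57.6, 89.9, 179.3]
force: [-0.0, -0.8, -0.7]
gripper_width: 0.997
```

Call:
move_arm(deltas=[[[0,0.19,0.8],[0,0,0],-1],[[0,0.19,0.8],[0,0,0],-1],[[0,0.19,0.8],[0,0,0],-1],[[0,0.19,0.8],[0,0,0],-1],[[0,0.19,0.82],[0,0,0],-1]])

```text
clock: 11.12
position: [0.3997, -0.2744, 0.2563]
tcp_rot: [-88.9, 89.9, 148.0]
force: [1.9, 0.0, 0.3]
gripper_width: 1.003
```

Call:
move_arm(deltas=[[[0.7,0,0],[0,0,0],-1],[[0.7,0,0],[0,0,0],-1],[[0.4,0,0],[0,0,0],-1],[[0,0,0],[0,0,0],-1]])

```text
clock: 11.62
position: [0.3991, -0.2723, 0.1469]
tcp_rot: [-91.3, 89.6, 145.6]
force: [-0.5, -0.8, 0.4]
gripper_width: 1.003
```

```bash
python3 - <<'E'
from h import *
plan((.4039,-.2718,.080),-33)
im=snap("w6")
E
python3 meas.py w6.npz
```

```text
jaw now -33.13 tcp [ 0.3991 -0.2723  0.1469] j7 -10.2 t 11.62 F [-0.5 -0.8  0.4] w 1.003
turn/0.08: [-0.03 -0.    0.08]  shift/0.06 after turn: [ 1.11  0.06 -0.05]  before turn: [ 1.11  0.07 -0.05]
w6.npz
dowel n 1066 zmed 0.114 cen [ 0.4034 -0.2723] rect [array([ 403.5, -272.5]), array([24.2, 20.5]), np.float64(57.1)]
stand n 10510 zmed 0.034 cen [ 0.4571 -0.2692] rect [array([ 447.7, -271.6]), array([151.9,  57.6]), np.float64(2.6)]
```

View pics/w6.png

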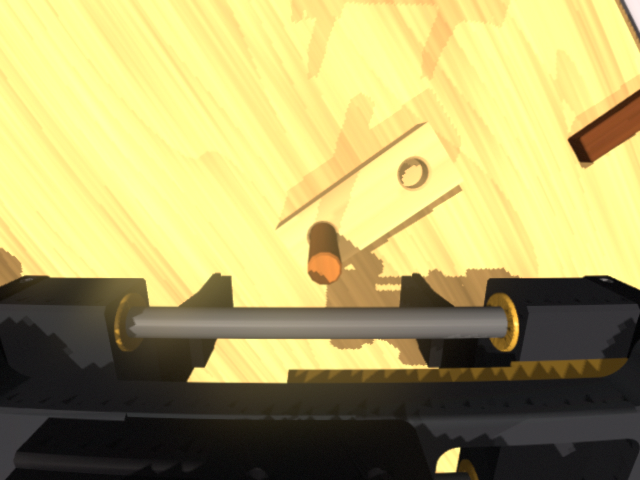

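Call:
move_arm(deltas=[[[0.05,0.06,-0.05],[0,0,0],-1],[[0.55,0,0],[0,0,0],-1],[[0.5,0,0],[0,0,0],-1],[[0,0,0],[0,0,0],1],[[0,0,0],[0,0,0],1]])

```text
clock: 12.3
position: [0.4071, -0.2734, 0.0847]
tcp_rot: [91.7, 89.8, -31.4]
force: [-0.1, 0.4, 0.2]
gripper_width: 0.855
```

Call:
move_arm(deltas=[[[0,0,0],[0,0,0],1],[[0,0,0],[0,0,0],1],[[0,0,0],[0,0,0],1],[[0,0,0],[0,0,0],1],[[0,0,0],[0,0,0],1]])

```text
clock: 12.92
position: [0.4058, -0.2729, 0.0834]
tcp_rot: [42.2, 90.0, -80.9]
force: [0.9, -0.2, 0.7]
gripper_width: 0.285
```

Call:
move_arm(deltas=[[[0,0,0],[0,0,0],1],[[0,0,0],[0,0,0],1]])

```text
clock: 13.18
position: [0.4058, -0.2729, 0.0833]
tcp_rot: [-86.8, 90.0, 150.0]
force: [0.0, -0.1, 0.7]
gripper_width: 0.241
```

```bash
python3 - <<'E'
from h import *
plan((.4039,-.2718,.28),-33)
E
```

```text
jaw now -33.14 tcp [ 0.4058 -0.2729  0.0833] j7 -13.5 t 13.18 F [ 0.  -0.1  0.7] w 0.241
turn/0.08: [-0.03  0.    0.  ]  shift/0.06 after turn: [-3.28 -0.04  0.  ]  before turn: [-3.28 -0.04  0.  ]
```

Call:
move_arm(deltas=[[[-0.2,0,0],[0,0,0],1],[[-0.6,0,0],[0,0,0],1],[[-0.8,0,0],[0,0,0],1],[[-0.9,0,0],[0,0,0],1],[[-0.78,0,0],[0,0,0],1]])

```text
clock: 13.8
position: [0.406, -0.2728, 0.2832]
tcp_rot: [88.4, 89.9, -34.8]
force: [-0.3, -0.1, -0.3]
gripper_width: 0.239
```

```bash
python3 - <<'E'
from h import *
plan((.464,.0222,.28),-33)
E
```

```text
jaw now -33.13 tcp [ 0.406  -0.2728  0.2832] j7 -6.9 t 13.80 F [-0.3 -0.1 -0.3] w 0.239
turn/0.08: [-0.03  0.   -0.03]  shift/0.06 after turn: [ 0.05 -1.87 -4.65]  before turn: [ 0.05 -1.88 -4.65]
```

Call:
move_arm(deltas=[[[0,-0.2,-0.45],[0,0,0],1],[[0,-0.28,-0.7],[0,0,0],1],[[0,-0.28,-0.7],[0,0,0],1],[[0,-0.28,-0.7],[0,0,0],1],[[0,-0.28,-0.7],[0,0,0],1]])

```text
clock: 14.42
position: [0.4462, -0.0648, 0.2811]
tcp_rot: [91.9, 89.9, -31.2]
force: [0.1, 0.3, 0.2]
gripper_width: 0.244
```

Call:
move_arm(deltas=[[[0.05,-0.28,-0.7],[0,0,0],1],[[0,-0.27,-0.7],[0,0,0],1],[[0,0,0],[0,0,0],1],[[0,0,0],[0,0,0],1]])

```text
clock: 14.92
position: [0.4643, 0.0214, 0.2775]
tcp_rot: [42.0, 89.9, -81.1]
force: [0.2, -0.6, 0.1]
gripper_width: 0.242
```

```bash
python3 - <<'E'
from h import *
plan((.464,.0222,.28),-33)
im=snap("w7")
P=cloud(im);p=im["pos"]
m=(abs(P[:,:,0]-p[0])<.03)&(abs(P[:,:,1]-p[1])<.03)&(P[:,:,2]>.19)&(P[:,:,2]<.285)
Q=P[m];print(Q[:,2].min())
for a in (.21,.225,.24,.255): q=Q[(Q[:,2]>=a)&(Q[:,2]<a+.015)];print(len(q),q.mean(0)-p)
E
python3 meas.py w7.npz
```

```text
jaw now -33.16 tcp [0.4643 0.0214 0.2775] j7 -45.1 t 14.93 F [ 0.2 -0.6  0.1] w 0.242
turn/0.08: [-0.03  0.01 -0.01]  shift/0.06 after turn: [-0.04 -0.01 -0.01]  before turn: [-0.04 -0.01 -0.01]
0.2098894563215523
177 [ 0.00188766  0.0060022  -0.05975959]
214 [ 0.00184315  0.00603842 -0.04478451]
257 [ 0.00222146  0.00595299 -0.02984148]
322 [ 0.00219504  0.00585571 -0.01480866]
w7.npz
block n 1679 zmed 0.076 cen [0.5576 0.1676] rect [array([560. , 170.9]), array([47.2, 46. ]), np.float64(56.8)]
   hole [0.5543 0.1641] 6
block n 1414 zmed 0.076 cen [0.4627 0.0212] rect [array([462.4,  21.2]), array([47. , 46.3]), np.float64(56.9)]
   hole [0.4628 0.0219] 368
knob n 1250 zmed 0.190 cen [0.5116 0.0958] rect [array([511.6,  95.8]), array([13. , 44.9]), np.float64(56.9)]
plate n 22768 zmed 0.042 cen [0.5135 0.0992] rect [array([511.4,  96.2]), array([204.3, 212.5]), np.float64(56.9)]
```

View pics/w7.png

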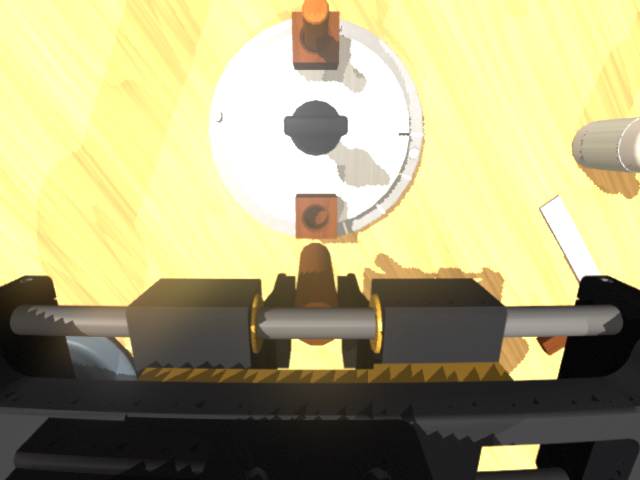

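Call:
move_arm(deltas=[[[0.5,0,0],[0,0,0],1],[[0.7,0,0],[0,0,0],1],[[0.5,0,0],[0,0,0],1],[[0.2,0,0],[0,0,0],1],[[0.1,0,0],[0,0,0],1]])

```text
clock: 15.6
position: [0.4648, 0.0213, 0.1572]
tcp_rot: [91.7, 90.0, -31.5]
force: [0.0, -0.2, 0.2]
gripper_width: 0.244
```

Call:
move_arm(deltas=[[[0.1,0,0],[0,0,0],1],[[0.1,0,0],[0,0,0],1],[[0.1,0,0],[0,0,0],1],[[0.1,0,0],[0,0,0],1],[[0.1,0,0],[0,0,0],1]])

```text
clock: 16.23
position: [0.4644, 0.022, 0.1268]
tcp_rot: [74.1, 90.0, -49.0]
force: [0.7, -0.5, -0.9]
gripper_width: 0.243
```

```bash
python3 - <<'E'
from h import *
plan((.464,.0220,.116),-33)
E
```

```text
jaw now -33.14 tcp [0.4644 0.022  0.1268] j7 -54.0 t 16.23 F [ 0.7 -0.5 -0.9] w 0.243
turn/0.08: [-0.03  0.   -0.  ]  shift/0.06 after turn: [ 0.18 -0.01  0.  ]  before turn: [ 0.18 -0.01  0.  ]
```

Call:
move_arm(deltas=[[[0.08,0,0],[0,0,0],1],[[0.08,0,0],[0,0,0],1],[[0,0,0],[0,0,0],1],[[0,0,0],[0,0,0],-0.2],[[0,0,0],[0,0,0],-0.2]])

```text
clock: 16.85
position: [0.4647, 0.0221, 0.1178]
tcp_rot: [116.3, 90.0, -6.8]
force: [0.1, -0.1, -0.2]
gripper_width: 0.391
```

Call:
move_arm(deltas=[[[0,0,0],[0,0,0],-0.2],[[0,0,0],[0,0,0],-0.2],[[-0.2,0,0],[0,0,0],-0.2],[[-0.5,0,0],[0,0,0],-0.2],[[-0.8,0,0],[0,0,0],-0.2]])

```text
clock: 17.48
position: [0.4635, 0.022, 0.2083]
tcp_rot: [-64.7, 89.9, 172.1]
force: [0.1, -0.1, -0.2]
gripper_width: 0.6
```

Call:
move_arm(deltas=[[[-0.8,0,0],[0,0,0],-0.2],[[0,0,0],[0,0,0],-1],[[0,0,0],[0,0,0],-1]])

```text
clock: 17.85
position: [0.464, 0.0219, 0.2555]
tcp_rot: [20.0, 90.0, -103.2]
force: [-0.5, 0.6, -0.7]
gripper_width: 0.747
```

```bash
python3 - <<'E'
from h import *
plan((.512,.0968,.26),57)
im=snap("w8")
P=cloud(im)
for c in ((.464,.022),(.562,.172)):
    m=(P[:,:,2]>.138)&(P[:,:,2]<.18)&(abs(P[:,:,0]-c[0])<.03)&(abs(P[:,:,1]-c[1])<.03)
    Q=P[m];print(len(Q),np.percentile(Q[:,2],[5,50,98]),Q.mean(0))
E
python3 meas.py w8.npz
```

```text
jaw now -33.15 tcp [0.464  0.0219 0.2555] j7 -46.2 t 17.85 F [-0.5  0.6 -0.7] w 0.747
turn/0.08: [-1.967e+01  1.000e-02  0.000e+00]  shift/0.06 after turn: [-0.07  1.48 -0.01]  before turn: [-0.08 -0.01 -1.48]
536 [0.14274884 0.14573203 0.14719073] [0.46202778 0.02169281 0.14543842]
406 [0.13975835 0.14543182 0.14718197] [0.55730183 0.1665383  0.14474852]
w8.npz
block n 1980 zmed 0.076 cen [0.5575 0.1671] rect [array([559.7, 170.6]), array([48.5, 46.5]), np.float64(57.0)]
block n 1331 zmed 0.076 cen [0.4654 0.0248] rect [array([462.5,  21. ]), array([47.7, 46.3]), np.float64(56.9)]
   hole [0.4599 0.0321] 7
knob n 1510 zmed 0.190 cen [0.5118 0.0959] rect [array([511.8,  95.9]), array([13.1, 44.9]), np.float64(56.9)]
plate n 25315 zmed 0.042 cen [0.5137 0.0994] rect [array([511.1,  96.3]), array([203.4, 212. ]), np.float64(56.9)]
```

View pics/w8.png

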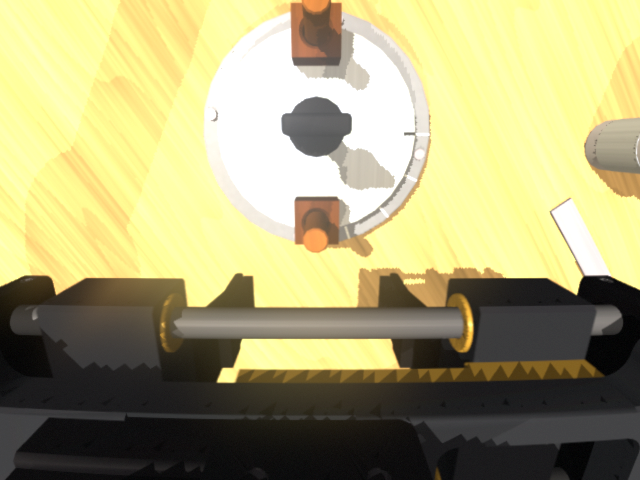

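Call:
move_arm(deltas=[[[0,0,-0.3],[-0.98,0,0],-1],[[0,0,0],[-0.98,0,0],-1],[[0,0,0],[-0.98,0,0],-1],[[0,0,0],[-0.98,0,0],-1],[[0,0,0],[-0.98,0,0],-1]])

```text
clock: 18.52
position: [0.4744, 0.0384, 0.2546]
tcp_rot: [-113.7, 89.9, 146.1]
force: [0.1, 0.7, -0.4]
gripper_width: 0.998
```

Call:
move_arm(deltas=[[[0,0,0],[-0.98,0,0],-1],[[0,0,0],[-0.98,0,0],-1],[[0,0,0],[-0.98,0,0],-1],[[0,0,0],[-0.98,0,0],-1],[[0,0,0],[-0.98,0,0],-1]])

```text
clock: 19.15
position: [0.4744, 0.0385, 0.2546]
tcp_rot: [-140.5, 89.9, 141.7]
force: [-0.9, 0.4, -0.6]
gripper_width: 0.998
```

Call:
move_arm(deltas=[[[0,0,0],[-0.98,0,0],-1],[[0,0,0],[-0.98,0,0],-1],[[0,0,0],[-0.98,0,0],-1],[[0,0,0],[-0.98,0,0],-1],[[0,0,0],[-0.98,0,0],-1]])

```text
clock: 19.77
position: [0.4744, 0.0385, 0.2547]
tcp_rot: [-166.4, 89.9, 138.2]
force: [-0.1, -0.4, -0.5]
gripper_width: 0.998
```

Call:
move_arm(deltas=[[[0,0,0],[-0.98,0,0],-1],[[0,0,0],[-0.98,0,0],-1],[[0,0,0],[-0.98,0,0],-1],[[0,0,0],[-0.98,0,0],-1],[[0,0,0],[-0.98,0,0],-1]])

```text
clock: 20.4
position: [0.4744, 0.0384, 0.2547]
tcp_rot: [168.1, 89.9, 135.2]
force: [-0.0, 0.5, -0.5]
gripper_width: 1.0
```

```bash
python3 - <<'E'
from h import *
plan((.5124,.0966,.22),57)
E
```

```text
jaw now 57.09 tcp [0.4744 0.0384 0.2547] j7 38.3 t 20.40 F [-0.   0.5 -0.5] w 1.000
turn/0.08: [ 0.02 -0.03 -0.01]  shift/0.06 after turn: [0.58 1.16 0.  ]  before turn: [0.58 1.16 0.01]
```

Call:
move_arm(deltas=[[[0,0.4,0],[0,0,0],-1],[[0,0.5,0],[0,0,0],-1],[[0,0.26,0],[0,0,0],-1],[[0.4,0,0],[0,0,0],-1],[[0.3,0,0],[0,0,0],-1]])

```text
clock: 21.02
position: [0.5121, 0.0956, 0.212]
tcp_rot: [-146.0, 89.9, -179.2]
force: [-0.7, 0.0, -0.4]
gripper_width: 1.001
```

```bash
python3 - <<'E'
from h import *
plan((.5124,.0966,.156),57)
im=snap("w9")
E
python3 meas.py w9.npz
```

```text
jaw now 56.80 tcp [0.5121 0.0956 0.212 ] j7 26.2 t 21.02 F [-0.7  0.  -0.4] w 1.001
turn/0.08: [-0.04 -0.02  0.01]  shift/0.06 after turn: [ 0.93  0.02 -0.01]  before turn: [ 0.93  0.02 -0.  ]
w9.npz
block n 1851 zmed 0.076 cen [0.554  0.1697] rect [array([560.2, 171.2]), array([49.6, 48. ]), np.float64(57.1)]
   hole [0.5572 0.1696] 28
block n 1809 zmed 0.076 cen [0.4622 0.0276] rect [array([463. ,  21.5]), array([49.9, 47.2]), np.float64(57.0)]
   hole [0.4691 0.0255] 26
block n 95 zmed 0.074 cen [0.5042 0.1006] rect [array([504.6, 100.4]), array([19.1,  8.3]), np.float64(56.9)]
knob n 1691 zmed 0.190 cen [0.5096 0.0973] rect [array([510.,  97.]), array([13.8, 45. ]), np.float64(57.3)]
plate n 25549 zmed 0.042 cen [0.4975 0.1055] rect [array([511.2,  96.5]), array([210.3, 210.3]), np.float64(12.2)]
```

View pics/w9.png

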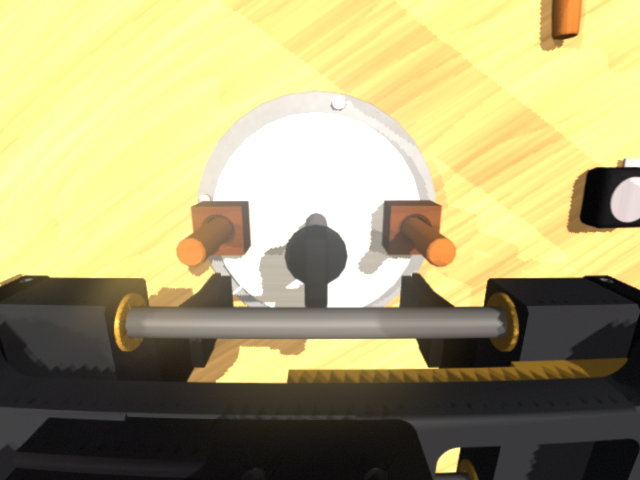

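Call:
move_arm(deltas=[[[0.4,0.01,0],[0,0,0],-1],[[0.4,0.01,0],[0,0,0],-1],[[0.13,0,0],[0,0,0],-1],[[0,0,0],[0,0,0],1],[[0,0,0],[0,0,0],1]], grip_force=50)

```text
clock: 21.7
position: [0.5138, 0.0965, 0.1587]
tcp_rot: [40.8, 89.9, 7.5]
force: [0.1, 0.3, -0.0]
gripper_width: 0.854
```

```bash
python3 - <<'E'
from h import *
plan((.512,.0965,.156),57)
E
```

```text
jaw now 56.69 tcp [0.5138 0.0965 0.1587] j7 22.5 t 21.70 F [ 0.1  0.3 -0. ] w 0.854
turn/0.08: [-0.07  0.02 -0.01]  shift/0.06 after turn: [ 0.04 -0.02 -0.03]  before turn: [ 0.04 -0.02 -0.03]
```

Call:
move_arm(deltas=[[[0,0,-0.02],[-0.06,0,0],1],[[0,0,0],[0,0,0],1],[[0,0,0],[0,0,0],1],[[0,0,0],[0,0,0],1],[[0,0,0],[0,0,0],1]])

```text
clock: 22.32
position: [0.5122, 0.0969, 0.1577]
tcp_rot: [-14.0, 90.0, -47.0]
force: [-0.4, 0.1, -0.2]
gripper_width: 0.287
```

Call:
move_arm(deltas=[[[0,0,0],[0,0,0],1],[[0,0,0],[0,0,0],1],[[0,0,0],[0,0,0],1],[[0,0,0],[0,0,0],1]])

```text
clock: 22.82
position: [0.5115, 0.0959, 0.1576]
tcp_rot: [-96.3, 89.8, -129.4]
force: [-4.1, -3.5, 4.9]
gripper_width: 0.16
```

```bash
python3 - <<'E'
from h import *
plan((.512,.0965,.156),57); print(state()["wrist_torque"])
E
```

```text
jaw now 56.94 tcp [0.5115 0.0959 0.1576] j7 22.7 t 22.82 F [-4.1 -3.5  4.9] w 0.160
turn/0.08: [-0.01 -0.    0.03]  shift/0.06 after turn: [0.03 0.01 0.  ]  before turn: [0.03 0.01 0.  ]
[-0.82011654  0.601571    0.0109563 ]
```

Call:
move_arm(deltas=[[[0,-0.02,0],[0,0,0],1],[[0,0,0],[0.5,0,0],1],[[0,0,0],[0.5,0,0],1],[[0,0,0],[0.5,0,0],1],[[0,0,0],[0.5,0,0],1]])

```text
clock: 23.45
position: [0.5115, 0.096, 0.1576]
tcp_rot: [39.2, 90.0, -3.1]
force: [-1.2, -1.1, 0.0]
gripper_width: 0.157
```

Call:
move_arm(deltas=[[[0,0,0],[0.5,0,0],1],[[0,0,0],[0.6,0,0],1],[[0,0,0],[0.7,0,0],1],[[0,0,0],[0.7,0,0],1],[[0,0,0],[0.74,0,0],1]])

```text
clock: 24.08
position: [0.5117, 0.0961, 0.1576]
tcp_rot: [98.7, 90.0, 41.5]
force: [-0.3, -0.4, -1.1]
gripper_width: 0.159
```

```bash
python3 - <<'E'
from h import *
plan((.512,.0965,.156),57-24); print(state()["wrist_torque"])
snap("w10")
E
python3 meas.py w10.npz
```

```text
jaw now 32.77 tcp [0.5117 0.0961 0.1576] j7 1.3 t 24.07 F [-0.3 -0.4 -1.1] w 0.159
turn/0.08: [-0.05 -0.   -0.01]  shift/0.06 after turn: [ 0.03  0.01 -0.  ]  before turn: [ 0.03  0.01 -0.  ]
[-0.36810223 -0.08923432  0.14314848]
w10.npz
block n 2704 zmed 0.076 cen [0.5801 0.1464] rect [array([585.9, 145.4]), array([49.8, 48.5]), np.float64(32.9)]
   hole [0.583  0.1456] 34
block n 2643 zmed 0.076 cen [0.4381 0.0542] rect [array([436.5,  48.5]), array([49.9, 47.7]), np.float64(33.1)]
   hole [0.4265 0.0543] 9
block n 171 zmed 0.075 cen [0.5071 0.1031] rect [array([507.7, 102.4]), array([20.5, 11.3]), np.float64(30.6)]
knob n 1932 zmed 0.189 cen [0.5041 0.108 ] rect [array([503.2, 109.7]), array([33.4, 18.3]), np.float64(32.8)]
knob n 848 zmed 0.190 cen [0.5202 0.0834] rect [array([520.4,  83. ]), array([14.4, 14. ]), np.float64(32.8)]
plate n 28450 zmed 0.042 cen [0.4907 0.1288] rect [array([495.5, 120.9]), array([229. , 151.2]), np.float64(32.1)]
```

View pics/w10.png

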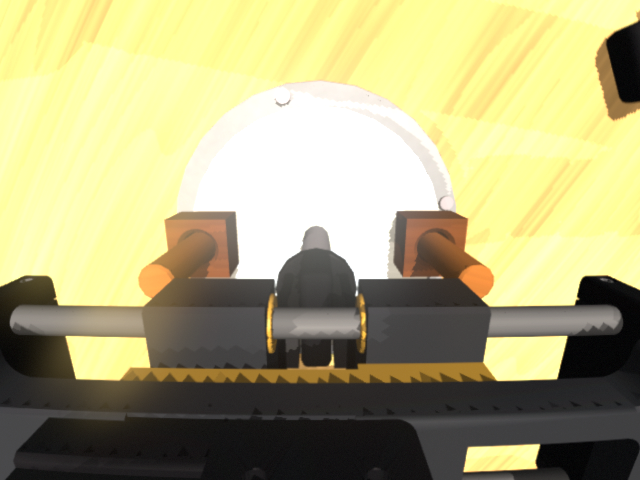

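First stop reached: blocks now lie at 33°, 24° on from 57°, and the dowels are upright at (180,275) and (465,270).

Call:
move_arm(deltas=[[[0,0,0],[0.5,0,0],1],[[0,0,0],[0.5,0,0],1],[[0,0,0],[0.5,0,0],1],[[0,0,0],[0.5,0,0],1],[[0,0,0],[0.5,0,0],1]])

```text
clock: 24.75
position: [0.5119, 0.0962, 0.1577]
tcp_rot: [106.9, 89.9, 38.2]
force: [3.5, 0.5, -5.7]
gripper_width: 0.156
```

Call:
move_arm(deltas=[[[0,0,0],[0.5,0,0],1],[[0,0,0],[0.5,0,0],1],[[0,0,0],[0.6,0,0],1],[[0,0,0],[0.6,0,0],1],[[0,0,0],[0.5,0,0],1]])

```text
clock: 25.38
position: [0.5121, 0.0962, 0.1577]
tcp_rot: [113.0, 89.9, 31.9]
force: [5.0, 1.6, -8.0]
gripper_width: 0.159
```

Call:
move_arm(deltas=[[[0,0,0],[0.5,0,0],1],[[0,0,0],[0.5,0,0],1],[[0,0,0],[0.5,0,0],1],[[0,0,0],[0.5,0,0],1],[[0,0,0],[0.5,0,0],1]])

```text
clock: 26.0
position: [0.5122, 0.0962, 0.1577]
tcp_rot: [119.2, 89.9, 26.7]
force: [5.9, 1.3, -8.9]
gripper_width: 0.155
```

```bash
python3 - <<'E'
from h import *
plan((.512,.0965,.156),57-72); print(state()["wrist_torque"])
snap("w11")
E
python3 meas.py w11.npz
```

```text
jaw now -2.47 tcp [0.5122 0.0962 0.1577] j7 -30.4 t 26.00 F [ 5.9  1.3 -8.9] w 0.155
turn/0.08: [ 2.73 -0.01 -0.02]  shift/0.06 after turn: [ 0.03 -0.   -0.  ]  before turn: [ 0.03 -0.   -0.  ]
[ 0.23513775 -1.1908464   0.21066055]
w11.npz
block n 2709 zmed 0.076 cen [0.5966 0.0979] rect [array([600.7,  93.6]), array([48.4, 50. ]), np.float64(87.9)]
   hole [0.599  0.0963] 38
block n 2660 zmed 0.076 cen [0.4274 0.104 ] rect [array([422.9, 100.2]), array([48.5, 50. ]), np.float64(88.0)]
block n 171 zmed 0.075 cen [0.5117 0.1045] rect [array([512.3, 103.3]), array([11.6, 20.7]), np.float64(83.2)]
knob n 1936 zmed 0.189 cen [0.5124 0.1102] rect [array([512.6, 112.1]), array([18.3, 33.4]), np.float64(87.6)]
knob n 844 zmed 0.190 cen [0.5114 0.0808] rect [array([511.3,  80.4]), array([14. , 14.4]), np.float64(87.6)]
plate n 28449 zmed 0.042 cen [0.5134 0.1349] rect [array([512.9, 125.8]), array([151.2, 229.1]), np.float64(86.8)]
```

Call:
move_arm(deltas=[[[0,0,0],[0.55,0,0],1],[[0,0,0],[0.6,0,0],1],[[0,0,0],[0.6,0,0],1],[[0,0,0],[0.5,0,0],1],[[0,0,0],[0.45,0,0],1]])

```text
clock: 26.68
position: [0.5124, 0.0962, 0.1577]
tcp_rot: [129.9, 89.9, 25.1]
force: [6.0, 0.0, -9.1]
gripper_width: 0.156
```

Call:
move_arm(deltas=[[[0,0,0],[0,0,0],1],[[0,0,0],[0,0,0],1]])

```text
clock: 26.92
position: [0.5125, 0.0962, 0.1577]
tcp_rot: [130.9, 89.9, 26.1]
force: [6.4, 0.6, -8.0]
gripper_width: 0.158
```

```bash
python3 - <<'E'
from h import *
plan((.512,.0965,.156),57-72); print(state()["wrist_torque"])
snap("w12")
from workcell import viewer
for n in("top","scene"):
    i=viewer.get_image(n);np.savez(n+"12.npz",**i);c=(slice(210,350),slice(230,390)) if n=="top" else (slice(150,290),slice(230,390))
    cv2.imwrite(f"pics/{n}12.png",cv2.resize(np.clip(i["color"][:,:,::-1]*(1.8 if n=="top" else 1.2),0,255).astype(np.uint8)[c],None,fx=4,fy=4,interpolation=cv2.INTER_CUBIC))
E
python3 meas.py w12.npz top12.npz
```

```text
jaw now -14.80 tcp [0.5125 0.0962 0.1577] j7 -41.6 t 26.93 F [ 6.4  0.6 -8. ] w 0.158
turn/0.08: [ 0.04 -0.02 -0.02]  shift/0.06 after turn: [ 0.03 -0.01 -0.  ]  before turn: [ 0.03 -0.01 -0.  ]
[ 0.20792788 -1.17628429  0.09229491]
w12.npz
block n 2675 zmed 0.076 cen [0.4312 0.1215] rect [array([425.9, 119.2]), array([48.5, 50. ]), np.float64(75.5)]
block n 2701 zmed 0.076 cen [0.5951 0.0796] rect [array([598.1,  74.3]), array([47.7, 49.8]), np.float64(75.3)]
   hole [0.5961 0.077 ] 34
block n 160 zmed 0.074 cen [0.5136 0.1044] rect [array([513.1, 103.5]), array([ 9.8, 19.8]), np.float64(77.6)]
knob n 1944 zmed 0.189 cen [0.5155 0.1097] rect [array([516.1, 111.7]), array([18.7, 33.4]), np.float64(75.3)]
knob n 845 zmed 0.190 cen [0.5082 0.0812] rect [array([508. ,  80.8]), array([14. , 14.4]), np.float64(75.3)]
plate n 28413 zmed 0.042 cen [0.5217 0.1337] rect [array([519.7, 124.7]), array([151.2, 231.9]), np.float64(74.5)]
top12.npz
stand n 1144 zmed 0.030 cen [ 0.4492 -0.2706] rect [array([ 448.7, -270.7]), array([150.8,  58. ]), np.float64(2.6)]
```

View pics/top12.png

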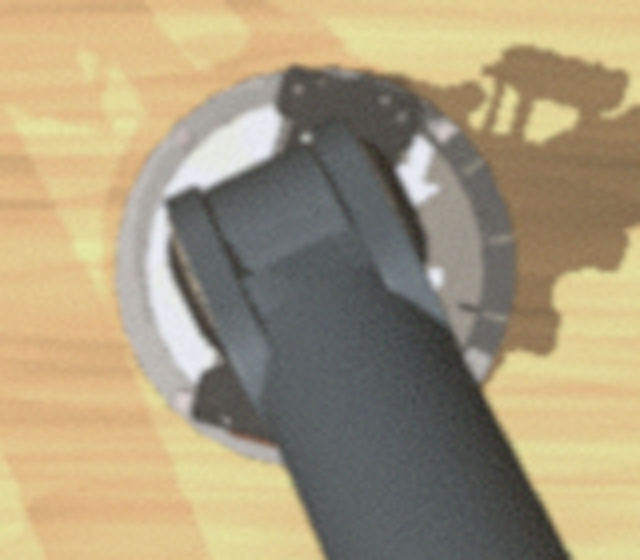

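View pics/scene12.png

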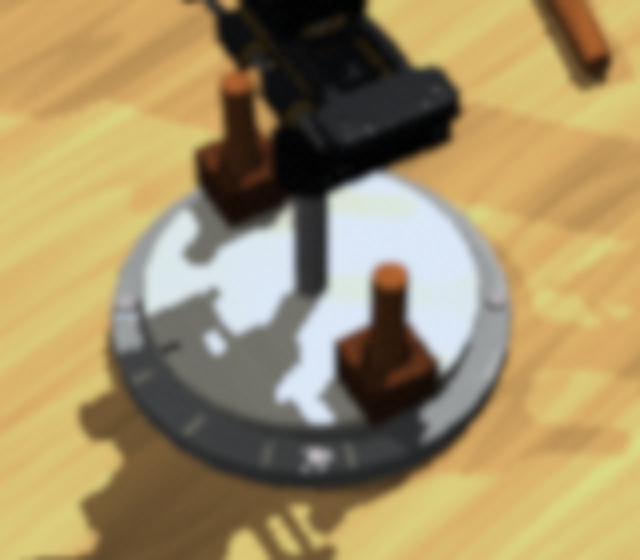

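Call:
move_arm(deltas=[[[0,0,0],[0.1,0,0],1],[[0,0,0],[0,0,0],1],[[0,0,0],[0,0,0],1],[[0,0,0],[0,0,0],1]])

```text
clock: 27.58
position: [0.5124, 0.0962, 0.1577]
tcp_rot: [131.0, 89.9, 25.7]
force: [5.3, 1.1, -9.1]
gripper_width: 0.155
```

```bash
cat > ang.py <<'E'
from h import *
import sys
def ang(f):
    d=load(f);P=cloud(d);Z=P[:,:,2]
    m=(Z>.068)&(Z<.082)&(np.hypot(P[:,:,0]-.5125,P[:,:,1]-.0967)>.055)&(np.hypot(P[:,:,0]-.5125,P[:,:,1]-.0967)<.13)
    n,l,s,c=cv2.connectedComponentsWithStats(m.astype(np.uint8),connectivity=4)
    for i in range(1,n):
        if s[i,4]>500:
            f_=(l==i).astype(np.uint8);cs,_=cv2.findContours(f_,cv2.RETR_EXTERNAL,cv2.CHAIN_APPROX_NONE)
            Q=onplane(d,max(cs,key=len).reshape(-1,2),.074)
            r=cv2.minAreaRect((Q[:,:2]*1e3).astype(np.float32));print(f,[np.round(x,2) for x in r])
    # dowel tops
    mm=(Z>.141)&(Z<.150)&(np.hypot(P[:,:,0]-.5125,P[:,:,1]-.0967)<.12)
    n,l,s,c=cv2.connectedComponentsWithStats(mm.astype(np.uint8),connectivity=4)
    for i in range(1,n):
        if s[i,4]>150: print("  top",s[i,4],np.round(P[l==i].mean(0),4))
for f in sys.argv[1:]: ang(f)
E
python3 - <<'E'
from h import *
plan((.512,.0965,.156),57-72); print(state()["wrist_torque"],state()["joint_vel"].round(2))
snap("w13")
E
python3 ang.py w9.npz w10.npz w12.npz w13.npz
```

```text
jaw now -15.25 tcp [0.5124 0.0962 0.1577] j7 -42.0 t 27.57 F [ 5.3  1.1 -9.1] w 0.155
turn/0.08: [-0.05 -0.02 -0.02]  shift/0.06 after turn: [ 0.03 -0.01 -0.  ]  before turn: [ 0.03 -0.01 -0.  ]
[ 0.09991743 -1.1599712   0.14301516] [ 0.   -0.02  0.06  0.06 -0.05 -0.07  0.08]
w9.npz [array([560.36, 171.45]), array([48.88, 47.99]), np.float64(57.12)]
w9.npz [array([462.77,  20.96]), array([48.98, 47.13]), np.float64(56.7)]
  top 681 [0.4619 0.0224 0.1455]
  top 687 [0.5594 0.1713 0.1454]
w10.npz [array([586.42, 145.32]), array([48.98, 47.72]), np.float64(32.63)]
w10.npz [array([436.32,  47.95]), array([48.95, 46.92]), np.float64(33.05)]
  top 890 [0.4341 0.0499 0.1454]
  top 872 [0.586  0.1478 0.1453]
w12.npz [array([425.25, 118.8 ]), array([47.6, 48.9]), np.float64(75.71)]
w12.npz [array([598.47,  73.78]), array([46.95, 48.93]), np.float64(75.43)]
  top 1027 [0.4254 0.1236 0.1456]
  top 853 [0.6004 0.0756 0.1454]
w13.npz [array([425.36, 119.64]), array([47.7 , 48.94]), np.float64(75.04)]
w13.npz [array([598.32,  73.13]), array([46.95, 48.85]), np.float64(74.98)]
  top 953 [0.4246 0.123  0.1456]
  top 865 [0.5997 0.0757 0.1453]
```

View pics/w13.png

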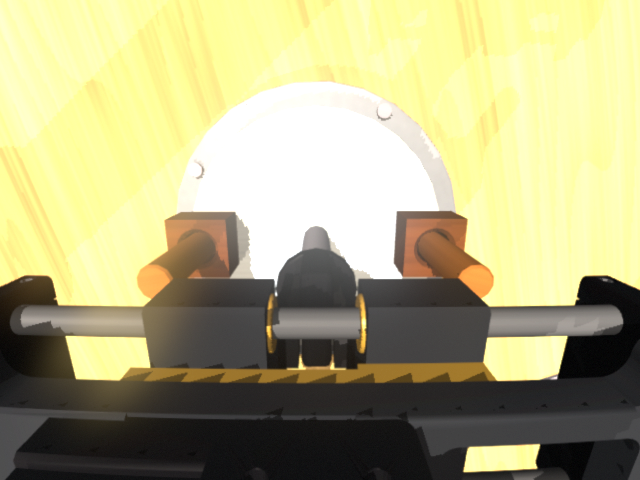

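```bash
python3 - <<'E'
from workcell import robot
print(robot.close_job())
E
```

```text
the job is handed in; nothing more can be done
None
```

The job is handed in at about 27.6 s of the 72 s allowed. Both dowels are in their sockets, and the gripper is holding the knob at the third stop with a 50 N grip.

- **Dowels:** I seated one in each socket while the table was at home. The wrist camera reads both tops at 0.1455 m. The expected height is 0.144 m, and that camera reads about 2 mm high throughout. The readings stayed the same through the turn.
- **Third stop:** The sockets turned from about 56.9° to −15.0°, which is 71.9° clockwise against the 72° target. Just before the last small correction (about 0.45°), the top view showed the mark on the third line. I stopped to check at the first stop, but passed the second without looking.
- **Steadiness:** At the last reading the joint speeds were almost zero. The wrist force was about 10 N and the torque about the turning axis about 0.14 N m, close to the 0.13 N m spring pull.
- **Other checks:** The scene camera read the sockets and knob about 3–6 mm away from the other two cameras, so I used the top and wrist views, which agreed within 2 mm. The last pictures show nothing else moved, though they do not cover the whole bench.

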